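Hold the tube finisher's run lever

TASK

Lay the longer square tube in the two notched saddles inside the finishing machine's tray, let it go and swing the machine's cover fully shut. Only then press the sprung dead-man lever beside the tray halfway down, to where its arm is level, never to the bottom (that trips the stop); keep it level for at least three seconds and finish the program while still holding it there. Leave the other things on the counter where they are.

Things in the scene. Friction and masses are not known exactly. Their poses are not given: they have to be found in the camera images.
- square_tube: the work piece: plain steel square tube, 25 x 25 mm in section and 130 mm long, about 170 to 350 g, lying on the counter among other offcuts. Origin at its very centre (12.5 mm above the counter as it lies), x along its length.
- machine: grey finishing machine bolted to the counter. Origin: on the counter under the middle of its open tray; x points to the rear (hinge side, roughly away from the robot), y to the lever side (roughly the robot's left), z up. Tray 160 (x) x 200 (y) x 70 mm high, walls and floor 5 mm, open on top. A motor 70 mm high stands behind the tray, out to x = 195 mm. A pedestal 75 x 65 x 85 mm high, centred at x = 50, y = 170 mm, carries the run lever; its pivot cheeks reach 112 mm up.
- cradle (a point): where the tube's centre lies when it is properly seated, in the tray at x = -10, y = 0, z = 42.5 mm of the machine's frame; axes as the machine's. The tube lies along y in two steel saddles centred at y = -45 and +45 mm, each 16 mm wide along y; their U notches are 33 mm wide (along x), with seats at z = 30 mm and cheeks up to z = 42 mm. Between the saddles there is 74 mm of free length, and 25 mm below the seats to the tray's floor.
- cover (a joint): hinge angle of the tray's flat sheet cover, rad: 0 is fully shut (level on the tray's rim), 1.57 stands upright; it starts open at 1.6 to 1.8 and goes to 1.9 at most. A stiff hinge: it stays at any angle and takes about 2 to 4 N at its free edge to move. At the end below 0.05 counts as shut.
- cover_hinge (a point): middle of the cover's hinge line, at the rear rim of the tray (x = 80, z = 70 mm of the machine's frame); the hinge line runs along the machine's y.
- cover_edge (a point): middle of the cover's free edge, on its outer face (the top when shut, the rear face when it stands open), 160 mm from the hinge. The cover is 200 mm wide; its sheet lies between 1 and 6 mm outside the plane through the hinge line. A steel tab 50 mm wide runs on 25 mm beyond this edge in the same plane. Site axes: -x points from the hinge to the edge, z out of the outer face.
- run_lever (a joint): angle of the dead-man lever, rad: 0 at rest (arm sloping up towards its pad by 0.3 rad), 0.3 is level, halfway down (the run position), 0.6 is bottomed. A return spring: about 4 N at the pad starts it, about 6 to 8 N holds it level, about 10 N at the bottom; it springs back when let go.
- lever_pivot (a point): the pivot of the lever. The lever is a steel arm that reaches from here towards the robot side, ending in a black rubber pad 45 (along) x 40 (across) x 14 mm. The pivot is 100 mm above the counter (x = 40, y = 170 mm of the machine's frame) and the arm reaches along the machine's -x; the pad's middle is 120 mm from the pivot.
- lever_pad (a point): middle of the rubber pad's top face, where to press down; 143 mm above the counter at rest, 108 mm when level, 73 mm when bottomed.
- short_tube: bystander: offcut of the same square tube, only 65 mm long; origin at its centre.
- flat_bar: bystander: flat steel bar 140 x 30 x 10 mm; origin under its middle.
- oil_bottle: bystander: grey bottle, 54 mm across and 140 mm high; origin under its middle.
- hammer: bystander: hammer lying on the counter.
- screwdriver: bystander: screwdriver lying on the counter.
- tape_measure: bystander: black tape measure 65 x 35 x 60 mm high; origin under its middle.
- parts_bin: bystander: open cardboard bin 160 x 90 x 70 mm high; origin under its middle.
Things that resemble listed ones, but are neither listed nor needed, are in the scene too. Leave any orange or pink look-alike of the square_tube alone.

How it is judged (in metres and radians):
On the way, in this order (a step that is already met when the one before it is completed fails the run):
1. the longer square tube lies seated in both saddles, let go, the cover still open (z of square_tube in the frame of cradle between -0.004 and 0.004 m and y of square_tube in the frame of cradle between -0.02 and 0.02 m and x of square_tube in the frame of cradle between -0.008 and 0.008 m and angle between the x axis of square_tube and the y axis of machine, either way round below 0.2 rad and contact force between each of the arm, the fingers and square_tube below 0.1 N and linear speed of square_tube below 0.03 m/s and value of joint cover above 0.3 rad), for 0.2 s.
2. the cover is fully shut over the seated tube (z of square_tube in the frame of cradle between -0.004 and 0.004 m and y of square_tube in the frame of cradle between -0.02 and 0.02 m and x of square_tube in the frame of cradle between -0.008 and 0.008 m and angle between the x axis of square_tube and the y axis of machine, either way round below 0.2 rad and contact force between each of the arm, the fingers and square_tube below 0.1 N and linear speed of square_tube below 0.03 m/s and value of joint cover below 0.05 rad), for 0.2 s.
3. the lever is held level for two seconds, cover shut (value of joint cover below 0.05 rad and value of joint run_lever between 0.2 and 0.4 rad and contact force between any of the fingers, the arm and run_lever above 3 N), for 2 s.
At the end, for the whole second after the job is handed in: The longer square tube lies seated in both saddles (within 4 mm in height, 8 mm across, 20 mm along, 0.2 rad), untouched; the cover is shut (below 0.05 rad); the robot presses the lever with more than 3 N and holds it between 0.2 and 0.4 rad, about level (all of step 3 and z of square_tube in the frame of cradle between -0.004 and 0.004 m and y of square_tube in the frame of cradle between -0.02 and 0.02 m and x of square_tube in the frame of cradle between -0.008 and 0.008 m and angle between the x axis of square_tube and the y axis of machine, either way round below 0.2 rad and contact force between each of the arm, the fingers and square_tube below 0.1 N and linear speed of square_tube below 0.03 m/s); the arm keeps its last pose, push and grip.
It fails at once if the lever is pressed to the bottom (beyond 0.53 rad) (value of joint run_lever above 0.53 rad).
It fails at once if the lever is pressed (beyond 0.15 rad) while the cover is open (value of joint each of run_lever, cover above 0.15 rad).
It fails at once if another thing on the counter is moved by more than 40 mm (distance of any of short_tube, flat_bar, oil_bottle, hammer, screwdriver, tape_measure, parts_bin from where it was at the start of the episode above 0.04 m).
It also fails if it takes over 72 s, if anything falls off the work surface, if the arm or the gripper's body presses on something with over 40 N, if the wrist force passes 120 N, or if a joint passes its speed limit or range.

ROBOT

A 6-joint arm with a two-finger parallel gripper is mounted at the origin on the work surface. World frame = base frame: x ahead of the robot, y to its left, z up, the work surface at z = 0. Lengths are in m, angles in degrees, forces in N, time in s.
With the tool pointing down it reaches from about 0.3 to 0.75 m from the base axis. Payload 8.5 kg.
Tool frame: the origin (TCP) lies at the very end of the fingers, on their centre line; the grasp point (between the pads) lies 19 mm behind it (env.tcp_to_grasp is the distance from the TCP to the grasp point, in m); z points along the fingers, y is the line along which they close (so a half turn about z gives the same grasp; the last joint's range is limited). The gripper opens to 85 mm and grips with 20 to 120 N. Pads are 22 mm wide; open, the fingers measure 114 mm over their backs; the gripper's body (76 mm by 85 mm) begins 54 mm behind the grasp point. The pads swing forward as they close: fully open they stand 13 mm farther back than shut.
Start: joints at [-77.596, 21.807, 74.336, -0, 83.858, -12.336], TCP at [0.23, -0.5, 0.203] pointing down, gripper open.
Joint ranges: [-178.18, 178.18], [-50.72, 133.34], [12.68, 142.11], [-81.47, 261.47], [9.98, 163.14], [-165.26, 165.26]. Speed limits (degrees/s): [136.94, 136.94, 180, 180, 180, 180].

INTERFACE

Orientations are given as a 3x3 rotation matrix whose columns are the frame's x, y, z axes.
In Python, from rig import status, get_image, env gives the robot as it stands.
- The arm moves only by the shell command python3 -m handwheel 'ROWS' [FORCE]. ROWS is text: rows parted by semicolons, each of 7 numbers parted by spaces: the shift along the world's x, y, z in cm, then the turn, a rotation vector about the world's x, y, z in degrees, then the opening, from 0 (shut) to 1 (fully open). In form: dx dy dz wx wy wz gripper; .... A call has 1 to 8 rows; each row is the pose to reach, as a shift and turn from the pose commanded when the call began; what a row does not reach only later rows make up. A row lasts 1/12 s, in which the tool goes at most 41.7 mm and 7.16 degrees, less where a joint would pass 70% of its speed; a pose out of reach is approached as far as the arm can. A call with a gripper value outside its range is refused whole. The fingers move at their own pace and stop on an object; FORCE is the grip in N (left out, the last holds). Time passes only in rows, so rows that repeat a pose let the fingers close. It gives the time, the measured TCP pose, the force, the opening and the grip force at its end, in the units of the state.
- status.observe(): the state, without advancing time (a new reading comes with each control period).
- get_image(name): name is "scene" or "top" or "wrist"; returns a dict with "color" (400x640x3 uint8, red, green, blue), "vertical_fov" (degrees; the focal length in pixels is half the picture's height over the tangent of half this angle, whatever the lens; pixels are square), "cx", "cy" (the principal point, pixels), "xyz" and "orientation" of the camera in the world. Camera axes: x right, y down, z forward; pixel columns grow to the right and rows downward; lengths in m; the calibration is good to about 2 mm. A picture is of the moment at which its call begins. There is no depth.
- env.close_job(): hands the job in; it is judged then, once.
The state is a dict: "time_s": time; "q": joint angles; "qvel": joint speeds; "joint_efforts": joint torques, N m; "position": TCP position; "tool_rot": TCP orientation; "ft_force": force on the tool from outside, world axes, zero at the start; "wrist_torque": the same for the moment, N m; "grip_width": finger opening in m; "gripper_force": force on a finger pad.
Only numpy, scipy, OpenCV 4.12 (cv2) and the standard library are available. Lean on these libraries where they do the work, as an engineer would, in place of code of your own. Each camera call takes 0.05 s, during which the arm holds its last target. There are 200 camera calls.

## Working session

There is one attempt and no reset: what is moved stays moved. The work goes in short steps, Python scripts to look and compute and a shell command to move; the robot and the scene stay as the last step left them, time stands still between calls to the robot, and variables do not carry over. Pictures are saved under pics/ and viewed, at most 10 in all, crops included, and the job is handed in when it is done.

```bash
mkdir -p pics
python3 - <<'E'
from rig import status,get_image,env
import cv2,pickle
d={}
for n in("scene","top"):
    g=get_image(n); d[n]=g
    cv2.imwrite(f"pics/{n}0.png",g["color"][:,:,::-1])
    print(n,g["vertical_fov"],g["cx"],g["cy"],g["xyz"],g["orientation"])
pickle.dump(d,open("im0.pkl","wb"))
print(status.observe()["time_s"],env.tcp_to_grasp)
E
```

```text
scene 57.74014603345057 318.7077054238516 195.88779567127656 [ 0.96519621 -0.74157112  0.77595677] [[ 0.7999941   0.39535291 -0.45133747]
 [ 0.59977314 -0.5058815   0.61996459]
 [ 0.01678153 -0.76666811 -0.64182427]]
top 42.47902261599079 312.1118994408806 196.03205627283202 [ 0.34808537 -0.09563717  1.71745152] [[-0.00317215 -0.99651298  0.08337761]
 [-0.99991107  0.00424088  0.01264399]
 [-0.01295349 -0.08333008 -0.99643781]]
0.1 0.0187
```

View pics/top0.png

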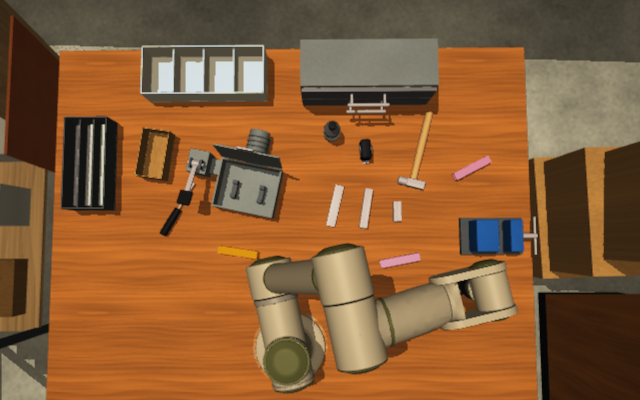

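View pics/scene0.png

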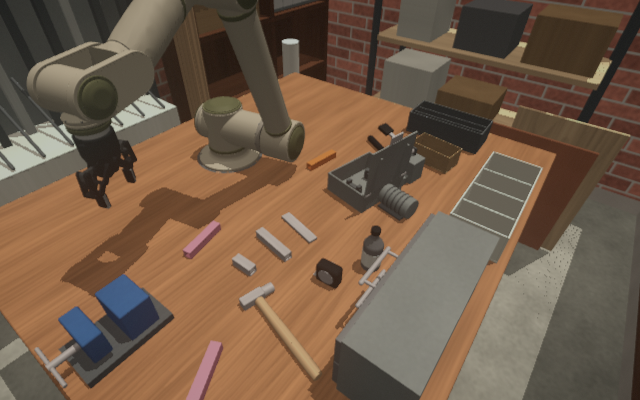

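The top view has the grey machine at (248,185), its lever pad near (175,215) and the lever pivot near (197,165).
Things that could be taken for the tube (top pixels): grey bar A (335,206), grey bar B (366,208), short offcut (397,211), pink (400,260) and (472,168), orange (238,252). Bar B is thicker in the scene view at (273,243), so it looks like the tube. Bar A, at scene (299,228), looks like the flat bar. I'll check this in a crop.

Run:
```python
import pickle,cv2,numpy as np
d=pickle.load(open("im0.pkl","rb"))
a=cv2.resize(d["scene"]["color"][200:280,220:330],(770,560),interpolation=cv2.INTER_CUBIC)
cv2.imwrite("pics/c1.png",a[:,:,::-1])
b=cv2.resize(d["top"]["color"][115:245,150:420][:, :],(800,385),interpolation=cv2.INTER_CUBIC)
b=cv2.resize(d["top"]["color"][120:245,155:295],(672,600),interpolation=cv2.INTER_CUBIC)
cv2.imwrite("pics/c2.png",b[:,:,::-1])
```

```text
(no output)
```

View pics/c1.png

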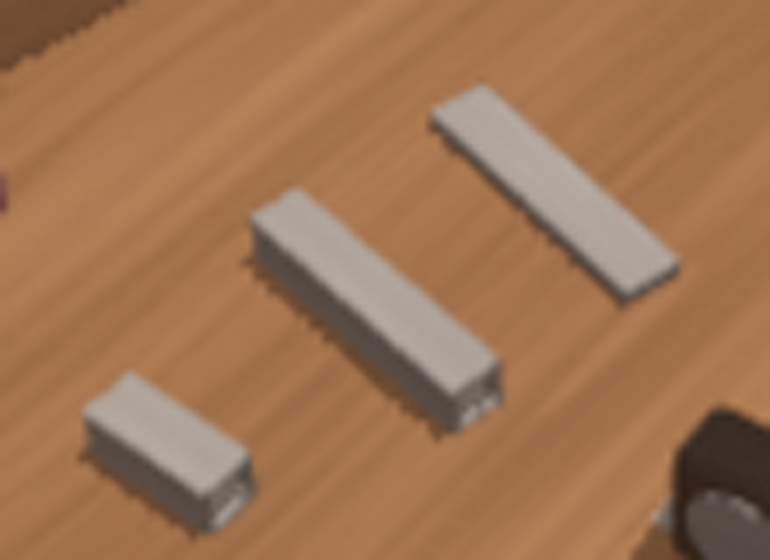

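View pics/c2.png

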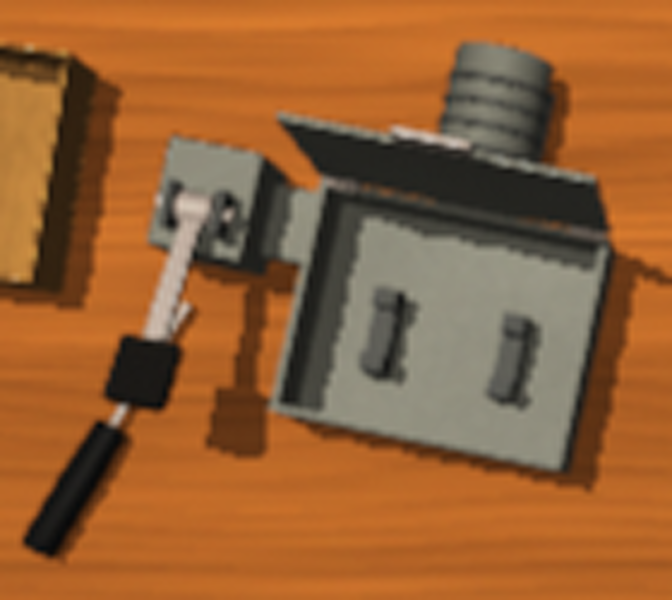

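The crop shows that bar B is the long hollow square tube, top (366,208). Bar A is the thin flat bar, and the third is the short offcut. Tray rim corners in crop c2: front-left (275,408), front-right (565,470), rear-right (610,240) and rear-left (325,180). The saddles are at (388,335) and (515,360), and the pad is at (145,372) with the screwdriver handle beside it.

```bash
cat > h.py <<'E'
import numpy as np,cv2
from scipy.optimize import least_squares
def ray(g,uv,z):
    f=200/np.tan(np.radians(g["vertical_fov"]/2))
    R=np.array(g["orientation"]);c=np.array(g["xyz"])
    d=R@np.array([(uv[0]-g["cx"])/f,(uv[1]-g["cy"])/f,1]); return c+d*(z-c[2])/d[2]
def proj(g,p):
    f=200/np.tan(np.radians(g["vertical_fov"]/2))
    q=np.array(g["orientation"]).T@(np.array(p)-np.array(g["xyz"])); return np.array([f*q[0]/q[2]+g["cx"],f*q[1]/q[2]+g["cy"]])
def mw(m,p):
    x,y,t=m; return np.array([x+np.cos(t)*p[0]-np.sin(t)*p[1],y+np.sin(t)*p[0]+np.cos(t)*p[1],p[2]])
def fit(obs,m0):  # obs: (g,uv,p_machine)
    r=least_squares(lambda m:np.concatenate([proj(g,mw(m,p))-uv for g,uv,p in obs]),m0,x_scale=[.01,.01,.01],loss="soft_l1"); return r.x,r.fun
def bar(g,x0,x1,y0,y1,z):
    c=g["color"][y0:y1,x0:x1].astype(int); m=((c.max(2)-c.min(2)<40)&(c.max(2)>110)).astype(np.uint8)
    cs=max(cv2.findContours(m,0,1)[0],key=cv2.contourArea).reshape(-1,2)+[x0,y0]
    P=np.array([ray(g,u,z)[:2] for u in cs],np.float32); return cv2.minAreaRect(P),len(cs)
E
python3 - <<'E'
import pickle
from h import *
d=pickle.load(open("im0.pkl","rb"));t=d["top"]
print(bar(t,352,380,180,236,.025), bar(t,322,349,180,236,.01))
C=lambda x,y:(155+x/4.8-.4,120+y/4.8-.4)
o=[(t,C(275,408),(-.08,.1,.07)),(t,C(565,470),(-.08,-.1,.07)),(t,C(610,240),(.08,-.1,.07)),(t,C(325,180),(.08,.1,.07)),
(t,C(380,335),(-.01,.045,.042)),(t,C(515,360),(-.01,-.045,.042)),(t,C(145,372),(-.08,.17,.143))]
m,f=fit(o,[.6,.1,0]); print(m,np.degrees(m[2]),f.reshape(-1,2).round(1))
for n,p in dict(cradle=(-.01,0,.0425),pad=(-.0746,.17,.108),edge=(.08,0,.23),hinge=(.08,0,.07)).items(): print(n,mw(m,p))
from rig import status
s=status.observe(); print(s["position"],s["tool_rot"])
g=t
for uv in [(161,234),(181,207),(190,186),(332,130),(365,150)]: print(uv,ray(g,uv,0.03))
E
```

```text
(((0.4499066472053528, -0.24978125095367432), (0.024836093187332153, 0.12578363716602325), 79.933349609375), 86) (((0.4591522216796875, -0.14887253940105438), (0.027569366618990898, 0.13519267737865448), 76.37190246582031), 91)
[ 0.51532987  0.13434308 -0.21477042] -12.305438830784432 [[-0.4  0.4]
 [-0.2  0.5]
 [ 1.1 -0.1]
 [ 0.3 -0.3]
 [ 0.6 -1.2]
 [-0.8 -0.7]
 [-0.4  1.6]]
cradle [0.50555962 0.13647431 0.0425    ]
pad [0.47867471 0.31633637 0.108     ]
edge [0.5934919  0.11729323 0.23      ]
hinge [0.5934919  0.11729323 0.07      ]
[ 0.23010917 -0.49921575  0.20268266] [[ 9.08214061e-01  4.18505849e-01 -2.71110270e-04]
 [ 4.18505834e-01 -9.08213194e-01  1.28911946e-03]
 [ 2.93278110e-04 -1.28425765e-03 -9.99999132e-01]]
(161, 234) [0.36630134 0.42235369 0.03      ]
(181, 207) [0.4548463  0.35807528 0.03      ]
(190, 186) [0.5242902  0.32947613 0.03      ]
(332, 130) [ 0.70932624 -0.1410572   0.03      ]
(365, 150) [ 0.64149883 -0.24985496  0.03      ]
```

```bash
python3 -m handwheel '22 24.9 -4 0 0 -34.8 1; 22 24.9 -4 0 0 -34.8 1; 22 24.9 -4 0 0 -34.8 1; 22 24.9 -4 0 0 -34.8 1; 22 24.9 -4 0 0 -34.8 1; 22 24.9 -4 0 0 -34.8 1; 22 24.9 -4 0 0 -34.8 1; 22 24.9 -4 0 0 -34.8 1'; python3 -m handwheel '0.02 0.02 0 0 0 0 1;0.02 0.02 0 0 0 0 1;0.02 0.02 0 0 0 0 1'
python3 - <<'E'
from rig import status,get_image
import cv2,pickle,numpy as np
from h import *
s=status.observe(); print(s["q"],s["position"],s["tool_rot"],s["ft_force"])
g=get_image("wrist"); pickle.dump(g,open("w1.pkl","wb")); cv2.imwrite("pics/w1.png",g["color"][:,:,::-1])
print(g["xyz"],g["orientation"],g["vertical_fov"])
c=np.array(s["position"]); print("tcp px",proj(g,c),"guess tube",proj(g,(.45,-.25,.025)))
E
```

```text
time_s: 0.77
position: [0.4404, -0.2608, 0.1648]
tool_rot: [[0.985, -0.175, -0.0], [-0.175, -0.985, 0.0], [-0.0, -0.0, -1.0]]
ft_force: [0.2, -0.6, 0.7]
grip_width: 0.0852
gripper_force: 0.0
time_s: 1.02
position: [0.4395, -0.2626, 0.165]
tool_rot: [[0.985, -0.174, -0.0], [-0.174, -0.985, -0.0], [-0.0, 0.0, -1.0]]
ft_force: [-0.0, -0.1, 0.9]
grip_width: 0.0858
gripper_force: 0.0
[-4.41142543e+01  1.98994176e+01  8.40416347e+01 -2.09375041e-02
  7.60758602e+01  5.59244871e+01] [ 0.43953384 -0.26263141  0.16504864] [[ 9.84705345e-01 -1.74227359e-01 -4.58809566e-04]
 [-1.74227400e-01 -9.84705444e-01 -4.91911212e-05]
 [-4.43221838e-04  1.28375958e-04 -9.99999894e-01]] [-0.03528878 -0.06428511  0.87413916]
[ 0.50653896 -0.27466538  0.33661289] [[-1.73744390e-01 -9.49313675e-01 -2.61947388e-01]
 [-9.84790657e-01  1.67620136e-01  4.57258386e-02]
 [ 4.99492947e-04  2.65907948e-01 -9.63998296e-01]] 69.95962343087251
tcp px [317.54413988 230.15315155] guess tube [304.79028356 176.34974732]
```

View pics/w1.png

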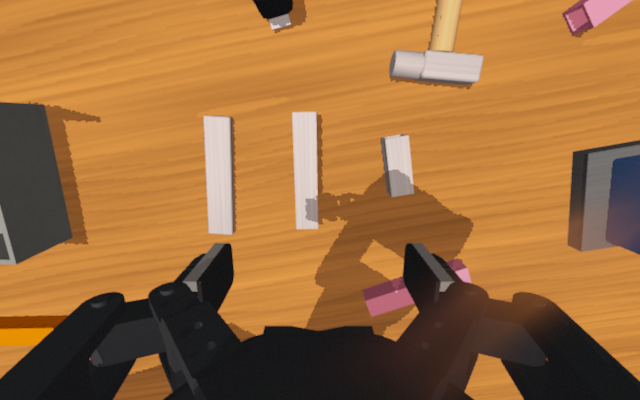

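The wrist view shows the tube with its top face at about (293,112) to (318,229), the flat bar at (218,175) and the short offcut at (398,165).

Run:
```python
import pickle
from h import *
g=pickle.load(open("w1.pkl","rb"))
P=np.array([ray(g,u,.025)[:2] for u in [(292.5,112),(317.5,112),(318.5,229),(297,229.5)]],np.float32)
print(P,P.mean(0),cv2.minAreaRect(P)); print(np.degrees(np.arctan2(*(P[0]+P[1]-P[2]-P[3])[::-1])))
```

```text
[[ 0.51919746 -0.2500395 ]
 [ 0.5146663  -0.2757239 ]
 [ 0.386058   -0.25415438]
 [ 0.38980225 -0.22937818]] [ 0.452431 -0.252324] ((0.4524438977241516, -0.2525845468044281), (0.02607758156955242, 0.13103438913822174), 80.92782592773438)
-9.2959175
```

```bash
python3 -m handwheel '1.2 1.1 -4 0 0 0.4 1; 1.2 1.1 -8 0 0 0.4 1; 1.2 1.1 -12 0 0 0.4 1; 1.2 1.1 -14 0 0 0.4 1; 1.2 1.1 -15.5 0 0 0.4 1; 1.2 1.1 -16.2 0 0 0.4 1; 1.2 1.1 -16.2 0 0 0.4 1; 1.2 1.1 -16.2 0 0 0.4 0' 50; python3 -m handwheel '0 0 0 0 0 0 0;0 0 0 0 0 0 0;0 0 0 0 0 0 0;0 0 0 0 0 0 0;0 0 0 0 0 0 0;0 0 0 0 0 0 0;0 0 0 0 0 0 0;0 0 0 0 0 0 0'
```

```text
time_s: 1.73
position: [0.4516, -0.2525, 0.0038]
tool_rot: [[0.986, -0.169, 0.001], [-0.169, -0.986, -0.001], [0.001, 0.0, -1.0]]
ft_force: [-0.6, -0.4, -0.1]
grip_width: 0.0752
gripper_force: 0.0
time_s: 2.4
position: [0.4518, -0.2514, 0.0032]
tool_rot: [[0.986, -0.168, 0.0], [-0.168, -0.986, -0.0], [0.0, 0.0, -1.0]]
ft_force: [-0.9, -0.9, 0.1]
grip_width: 0.0001
gripper_force: 0.0
```

Run:
```python
from rig import status,get_image
import cv2,pickle
s=status.observe(); print(s["position"],s["grip_width"],s["gripper_force"],s["ft_force"])
g=get_image("wrist"); t=get_image("scene")
pickle.dump((g,t),open("w2.pkl","wb"))
b=cv2.resize(t["color"][160:320,180:340],(400,400),interpolation=cv2.INTER_CUBIC)
import numpy as np
cv2.imwrite("pics/w2.png",np.hstack([b,g["color"][:,120:520]])[:,:,::-1])
```

```text
[ 0.45176191 -0.25141551  0.00319781] 5.5623555607895005e-05 0.0 [-0.8764817  -0.94470889  0.1147606 ]
```

View pics/w2.png

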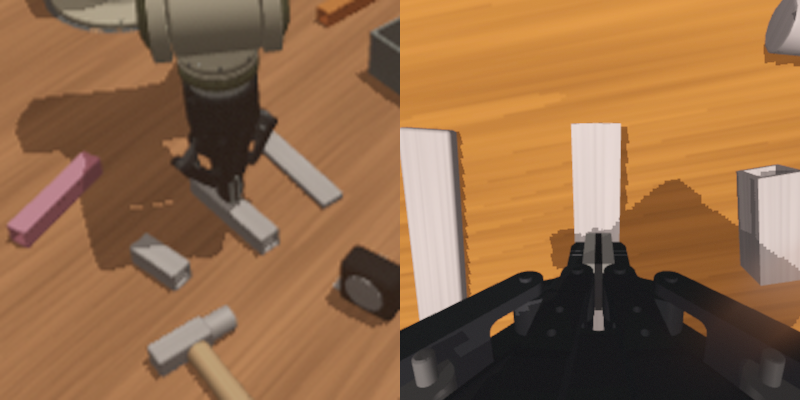

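Run:
```python
import pickle
from h import *
g,t=pickle.load(open("w2.pkl","rb"))
print("wrist tcp",proj(g,(.4518,-.2514,.0032)),"scene tcp",proj(t,(.4518,-.2514,.0032)),proj(t,(.4518,-.2514,.03)),g["xyz"])
for u in [(291,124),(339,124),(294,232),(339,232)]: print(u,ray(g,u,.025))
for a in(-.065,.065):
  for z in (0,.025): print(a,z,"scene tube end px",proj(t,(.4518+a*.986,-.2514-a*.168,z)))
```

```text
wrist tcp [317.50942966 230.0664645 ] scene tcp [273.10294858 245.64766297] [272.49045555 239.1438246 ] [ 0.51874072 -0.26300634  0.17479667]
(291, 124) [ 0.51922857 -0.24926696  0.025     ]
(339, 124) [ 0.51515886 -0.27325691  0.025     ]
(294, 232) [ 0.46136954 -0.23966828  0.025     ]
(339, 232) [ 0.45714023 -0.26457488  0.025     ]
-0.065 0 scene tube end px [259.52366327 234.25383195]
-0.065 0.025 scene tube end px [258.76654652 228.23734477]
0.065 0 scene tube end px [287.80237508 259.43535507]
0.065 0.025 scene tube end px [287.45232711 253.39291892]
```

Run:
```python
import pickle,cv2,numpy as np
g,t=pickle.load(open("w2.pkl","rb"))
b=cv2.resize(t["color"][210:270,240:310],(700,600),interpolation=cv2.INTER_CUBIC)
cv2.imwrite("pics/s2.png",b[:,:,::-1])
```

```text
(no output)
```

View pics/s2.png

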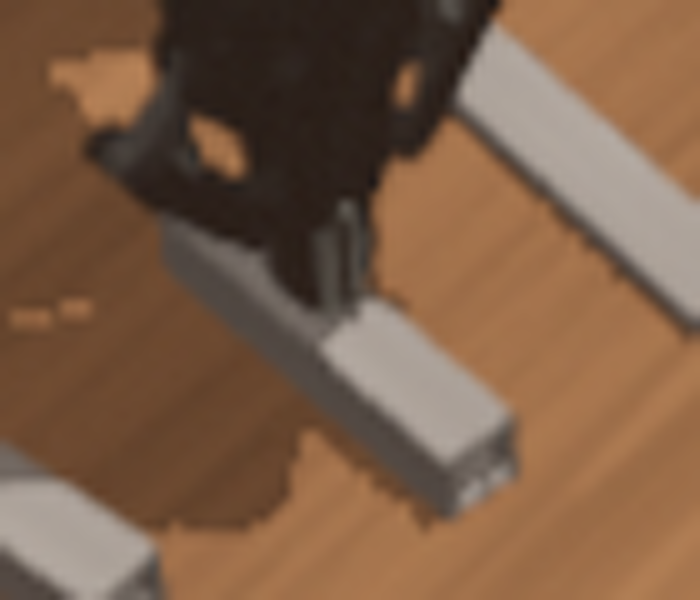

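The picture shows the fingers shut above the tube's top face (crop about (325,310)), so they missed it. The finger spacing in the wrist views agrees: the real tips sit about 26 mm behind the reported TCP. I'll open, go 18 mm lower while watching the force, and grip again.

```bash
python3 -m handwheel '0 0 0.5 0 0 0 1;0 0 0.5 0 0 0 1;0 0 0.5 0 0 0 1;0 0 0.5 0 0 0 1;0 0 0.5 0 0 0 1;0 0 0.5 0 0 0 1;0 0 0.5 0 0 0 1;0 0 0.5 0 0 0 1'; python3 -m handwheel '0 0 -1 0 0 0 1;0 0 -1.7 0 0 0 1;0 0 -2.3 0 0 0 1;0 0 -2.3 0 0 0 1'; python3 -m handwheel '0 0 0 0 0 0 0;0 0 0 0 0 0 0;0 0 0 0 0 0 0;0 0 0 0 0 0 0;0 0 0 0 0 0 0;0 0 0 0 0 0 0;0 0 0 0 0 0 0;0 0 0 0 0 0 0'
```

```text
time_s: 3.17
position: [0.4517, -0.2514, 0.0081]
tool_rot: [[0.986, -0.168, -0.0], [-0.168, -0.986, 0.0], [-0.0, -0.0, -1.0]]
ft_force: [-0.3, 0.1, -0.5]
grip_width: 0.0854
gripper_force: 0.0
time_s: 3.5
position: [0.451, -0.2508, -0.0165]
tool_rot: [[0.986, -0.168, -0.002], [-0.168, -0.986, 0.002], [-0.002, -0.002, -1.0]]
ft_force: [-0.5, -0.4, -0.6]
grip_width: 0.0852
gripper_force: 0.0
time_s: 4.17
position: [0.4519, -0.2517, -0.0144]
tool_rot: [[0.986, -0.168, 0.001], [-0.168, -0.986, -0.001], [0.001, 0.001, -1.0]]
ft_force: [-1.0, -0.6, 5.7]
grip_width: 0.0234
gripper_force: 50.1
```

```bash
python3 -m handwheel '0 0 4 0 0 0 0;0 0 8 0 0 0 0;0 0 12 0 0 0 0;0 0 15 0 0 0 0;0 0 15 0 0 0 0;0 0 15 0 0 0 0'; python3 -m handwheel '5.4 38.8 0 0 0 87.4 0;5.4 38.8 0 0 0 87.4 0;5.4 38.8 0 0 0 87.4 0;5.4 38.8 0 0 0 87.4 0;5.4 38.8 0 0 0 87.4 0;5.4 38.8 0 0 0 87.4 0;5.4 38.8 0 0 0 87.4 0;5.4 38.8 0 0 0 87.4 0'
python3 - <<'E'
from rig import status
import numpy as np
s=status.observe();R=np.array(s["tool_rot"]); print(s["position"],np.degrees(np.arctan2(R[1,1],R[0,1])),s["q"])
E
```

```text
time_s: 4.67
position: [0.4518, -0.2514, 0.1357]
tool_rot: [[0.986, -0.168, 0.001], [-0.168, -0.986, -0.001], [0.002, 0.001, -1.0]]
ft_force: [-0.3, -0.1, -3.7]
grip_width: 0.023
gripper_force: 51.0
time_s: 5.33
position: [0.4963, 0.0809, 0.1328]
tool_rot: [[0.669, 0.743, -0.005], [0.743, -0.669, 0.0], [-0.003, -0.004, -1.0]]
ft_force: [1.2, -0.5, -3.6]
grip_width: 0.0234
gripper_force: 51.0
[0.49627308 0.08087261 0.13278359] -42.02204363898496 [-4.25938245e+00  2.10644055e+01  8.81918267e+01  1.76921802e-03
  7.10150500e+01  3.77617717e+01]
```

```bash
python3 -m handwheel '0.9 5.4 0 0 0 29 0;0.9 5.4 0 0 0 29 0;0.9 5.4 0 0 0 29 0;0.9 5.4 0 0 0 29 0;0.9 5.4 0 0 0 29 0;0.9 5.4 0 0 0 29 0;0.9 5.4 0 0 0 29 0;0.9 5.4 0 0 0 29 0'
python3 - <<'E'
from rig import status,get_image
import cv2,pickle
from h import *
s=status.observe();R=np.array(s["tool_rot"]); print(s["position"],np.degrees(np.arctan2(R[1,1],R[0,1])),s["qvel"])
g=get_image("wrist"); t=get_image("top"); pickle.dump((g,t),open("w3.pkl","wb"))
cv2.imwrite("pics/w3.png",g["color"][:,:,::-1]); print(g["xyz"],g["orientation"])
m=[0.5153,0.1343,-.2148]
for p in [(-.08,.1,.07),(-.08,-.1,.07),(.08,-.1,.07),(.08,.1,.07),(-.01,.045,.042),(-.01,-.045,.042)]: print(p,proj(g,mw(m,p)))
c=np.array(s["position"])+[0,0,.0269]; 
for a in(-.065,.065):print("tube end",proj(g,c+[a*np.cos(R[0,0])*0+a*R[0,0],a*R[1,0],0]))
E
```

```text
time_s: 6.0
position: [0.5064, 0.1324, 0.1345]
tool_rot: [[0.234, 0.972, -0.001], [0.972, -0.234, -0.0], [-0.0, -0.001, -1.0]]
ft_force: [1.0, -0.3, -2.9]
grip_width: 0.0236
gripper_force: 51.1
[0.50639497 0.13243236 0.13451787] -13.542139020428163 [ 0.05721046 -0.33783715 -0.39556811  0.01664324  0.2093442  -0.76715078]
[0.52309565 0.19746222 0.30610697] [[ 0.97231902 -0.22495557 -0.06317211]
 [-0.23365517 -0.93725071 -0.2587786 ]
 [-0.00099442  0.26637585 -0.96386873]]
(-0.08, 0.1, 0.07) [220.23059904  72.36514823]
(-0.08, -0.1, 0.07) [243.83350624 300.06192042]
(0.08, -0.1, 0.07) [412.572564   297.07134682]
(0.08, 0.1, 0.07) [430.2206871   67.54123614]
(-0.01, 0.045, 0.042) [314.14426598 141.08426655]
(-0.01, -0.045, 0.042) [316.37959846 233.44194854]
tube end [316.4754397  344.34248777]
tube end [316.23533154 124.50694768]
```

View pics/w3.png

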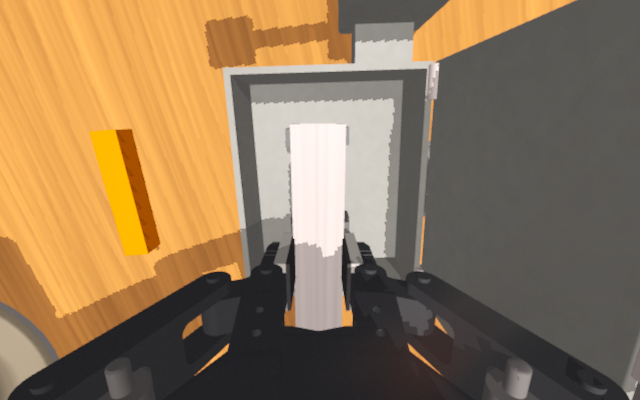

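The wrist view shows the tube held straight above the tray. Rim corners are at (225,71) and (431,65), and the rim edges pass (243,278) and (419,272). The left saddle's cheeks are at columns 287 and 348, row 135. The machine estimate is off by a few mm, so I'll refit it.

Run:
```python
import pickle
from h import *
g,t=pickle.load(open("w3.pkl","rb"));t=pickle.load(open("im0.pkl","rb"))["top"]
def colat(m,a,b,row):
    p,q=proj(g,mw(m,a)),proj(g,mw(m,b)); return p[0]+(q[0]-p[0])*(row-p[1])/(q[1]-p[1])
C=lambda x,y:np.array((155+x/4.8-.4,120+y/4.8-.4))
T=[(C(275,408),(-.08,.1,.07)),(C(565,470),(-.08,-.1,.07)),(C(610,240),(.08,-.1,.07)),(C(325,180),(.08,.1,.07))]
L=((-.08,.1,.07),(-.08,-.1,.07));Rr=((.08,.1,.07),(.08,-.1,.07))
def res(m,wt=1):
    r=[colat(m,*L,80)-226,colat(m,*L,278)-243,colat(m,*Rr,272)-419,colat(m,*Rr,100)-429.5,
       proj(g,mw(m,(-.08,.1,.07)))[1]-71,proj(g,mw(m,(.08,.1,.07)))[1]-65,proj(g,mw(m,(-.01,.045,.042)))[0]-317.5]
    return np.concatenate([r]+[wt*(proj(t,mw(m,p))-u) for u,p in T])
for wt in(0,1,2):
    s=least_squares(res,[.515,.134,-.21],args=(wt,),x_scale=.01,loss="soft_l1");m=s.x
    print(wt,m,np.degrees(m[2]),mw(m,(-.01,0,.0425)),res(m,1).round(1))
c=g["color"].astype(int)
```

```text
0 [ 0.51851794  0.13494103 -0.21154953] -12.120895089702799 [0.50874087 0.13704078 0.0425    ] [-1.5  2.1 -1.   1.8 -0.2  0.2 -0.2 -0.5 -0.5 -0.3 -0.6  0.9 -1.1  0.
 -1.2]
1 [ 0.51816696  0.13497766 -0.21137906] -12.111128256288623 [0.50838953 0.13707574 0.0425    ] [-1.9  1.7 -1.3  1.3 -0.1  0.3 -0.6 -0.5 -0.4 -0.3 -0.5  0.9 -1.   0.
 -1.1]
2 [ 0.51763757  0.13499444 -0.21097163] -12.087783953264283 [0.50785929 0.13708854 0.0425    ] [-2.7  1.2 -1.9  0.6  0.1  0.4 -1.2 -0.5 -0.2 -0.3 -0.3  0.9 -0.9 -0.
 -0.9]
```

Run:
```python
from rig import status
import numpy as np
s=status.observe();R=np.array(s["tool_rot"]); print(s["position"],np.degrees(np.arctan2(R[1,1],R[0,1])),s["qvel"])
```

```text
[0.50659415 0.13247914 0.13491824] -13.478467217526331 [-0.02246166 -0.24412297 -0.2657385   0.03220539  0.08370254 -0.46266584]
```

```bash
python3 -m handwheel '0.05 0.45 -2 0 0 1.4 0;0.05 0.45 -5 0 0 1.4 0;0.05 0.45 -8 0 0 1.4 0;0.05 0.45 -9 0 0 1.4 0;0.05 0.45 -9 0 0 1.4 0;0.05 0.45 -9 0 0 1.4 0;0.05 0.45 -9 0 0 1.4 0'
python3 - <<'E'
from rig import status,get_image
import cv2,pickle
from h import *
s=status.observe();R=np.array(s["tool_rot"]); print(s["position"],np.degrees(np.arctan2(R[1,1],R[0,1])),s["ft_force"])
g=get_image("wrist"); t=get_image("top");pickle.dump((g,t),open("w4.pkl","wb"))
cv2.imwrite("pics/w4.png",np.hstack([g["color"][:,170:470],cv2.resize(t["color"][130:230,200:300],(400,400),interpolation=cv2.INTER_CUBIC)])[:,:,::-1])
E
```

```text
time_s: 6.68
position: [0.508, 0.1372, 0.0463]
tool_rot: [[0.208, 0.978, 0.002], [0.978, -0.208, 0.0], [0.001, 0.002, -1.0]]
ft_force: [-0.4, -0.4, -3.1]
grip_width: 0.0233
gripper_force: 51.0
[0.50800587 0.13721124 0.04629583] -11.99570617809766 [-0.40539411 -0.42842867 -3.09630278]
```

View pics/w4.png

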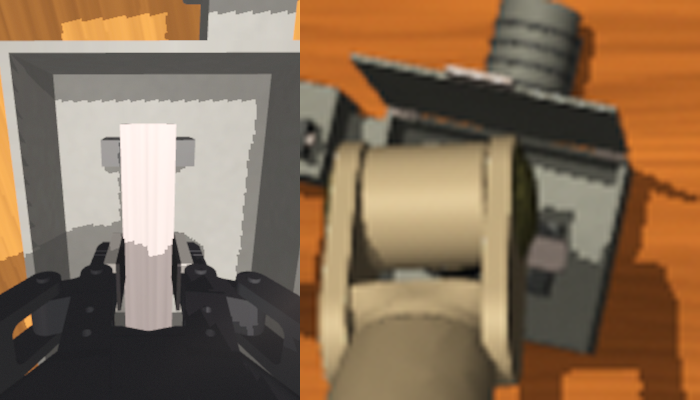

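The saddle cheeks are at crop columns 101–195 (centre 148) and the tube at 120–175 (centre 147.5), so they're aligned. Next I lower the tube and release it.

```bash
python3 -m handwheel '0 0 -1 0 0 0 0;0 0 -2 0 0 0 0;0 0 -2.5 0 0 0 0;0 0 -2.8 0 0 0 0;0 0 -3.0 0 0 0 0;0 0 -3.0 0 0 0 0;0 0 -3.0 0 0 0 0'; python3 -m handwheel '0 0 0 0 0 0 0.2;0 0 0 0 0 0 0.4;0 0 0 0 0 0 0.6;0 0 0 0 0 0 0.6;0 0 0 0 0 0 0.6;0 0 0 0 0 0 0.6'
```

```text
time_s: 7.37
position: [0.5068, 0.1372, 0.0156]
tool_rot: [[0.207, 0.978, -0.001], [0.978, -0.207, -0.0], [-0.0, -0.001, -1.0]]
ft_force: [-4.3, -0.2, 4.4]
grip_width: 0.0236
gripper_force: 52.1
time_s: 7.87
position: [0.5073, 0.1372, 0.0152]
tool_rot: [[0.207, 0.978, 0.0], [0.978, -0.207, 0.0], [0.0, 0.0, -1.0]]
ft_force: [-0.9, -0.3, 1.5]
grip_width: 0.0516
gripper_force: 0.0
```

```bash
python3 -m handwheel '0 0 2 0 0 0 0.6;0 0 6 0 0 0 0.6;0 0 10 0 0 0 0.6;0 0 14 0 0 0 0.6;0 0 14 0 0 0 0.6;0 0 14 0 0 0 0.6'
python3 - <<'E'
from rig import status,get_image
import cv2,pickle
from h import *
s=status.observe(); print(s["position"],s["ft_force"])
g=get_image("wrist"); t=get_image("scene");pickle.dump((g,t),open("w5.pkl","wb"))
cv2.imwrite("pics/w5.png",np.hstack([g["color"][:,170:470],cv2.resize(t["color"][110:230,310:430],(400,400),interpolation=cv2.INTER_CUBIC)])[:,:,::-1])
m=[.518,.135,-.2114]
for th in(1.6,1.7,1.8): print(th,[proj(t,mw(m,(.08-.16*np.cos(th),y,.07+.16*np.sin(th)))).round(1)-[310,110] for y in(.1,-.1)])
for y in(-.065,.065): print(proj(g,mw(m,(-.01,y,.055))),proj(t,mw(m,(-.01,y,.055))))
E
```

```text
time_s: 8.37
position: [0.508, 0.1373, 0.157]
tool_rot: [[0.207, 0.978, 0.005], [0.978, -0.207, 0.0], [0.001, 0.005, -1.0]]
ft_force: [-0.9, 0.4, -0.2]
grip_width: 0.0512
gripper_force: 0.0
[0.50804207 0.13731103 0.15700545] [-0.94115123  0.39777717 -0.15086058]
1.6 [array([104.4,  19.5]), array([59.3, 42.7])]
1.7 [array([108.6,  21.9]), array([63.6, 45.5])]
1.8 [array([112.7,  24.8]), array([67.8, 48.9])]
[316.71431188 251.37314646] [349.52846286 181.85214225]
[316.99010019 122.70171523] [376.41015666 167.03247095]
```

View pics/w5.png

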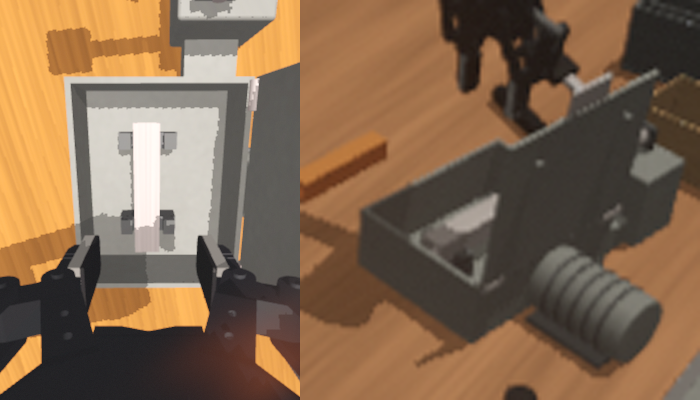

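The tube is seated: columns 134–160, centred between the cheeks at 118–176, with its ends at the predicted rows 122 and 251. The cover is open at about 1.66 rad. Now I go up and over it, with the fingers shut, to get behind it.

```bash
python3 -m handwheel '0 0 4 0 0 0 0;0 0 8 0 0 0 0;0 0 12 0 0 0 0;0 0 14 0 0 0 0;4 -0.9 14 0 0 0 0;8 -1.8 14 0 0 0 0;12 -2.6 14 0 0 0 0;15.7 -3.4 14 0 0 0 0'; python3 -m handwheel '0 0 0 0 0 0 0;0 0 -3 0 0 0 0;0 0 -6 0 0 0 0;0 0 -9 0 0 0 0;0 0 -10.5 0 0 0 0;0 0 -10.5 0 0 0 0;0 0 -10.5 0 0 0 0'
```

```text
time_s: 9.13
position: [0.6658, 0.1026, 0.2927]
tool_rot: [[0.207, 0.978, -0.004], [0.978, -0.207, 0.0], [-0.001, -0.003, -1.0]]
ft_force: [0.5, -0.1, 0.8]
grip_width: -0.0001
gripper_force: 0.0
time_s: 9.72
position: [0.6637, 0.1032, 0.1888]
tool_rot: [[0.207, 0.978, -0.003], [0.978, -0.207, 0.0], [-0.001, -0.003, -1.0]]
ft_force: [0.4, -0.0, 0.5]
grip_width: -0.0
gripper_force: 0.0
```

```bash
python3 -m handwheel '-2 0.4 0 0 0 0 0;-3.5 0.7 0 0 0 0 0;-4.8 1.0 0 0 0 0 0;-5.8 1.2 0 0 0 0 0;-6.6 1.4 0 0 0 0 0;-7.4 1.6 -0.1 0 0 0 0;-8.1 1.7 -0.3 0 0 0 0;-8.8 1.9 -0.4 0 0 0 0'
python3 - <<'E'
from rig import get_image
from h import *
import pickle
t=get_image("scene");pickle.dump(t,open("w6.pkl","wb"))
m=[.518,.135,-.2114]
# cover angle: match the expected far (y=-.1) corner/edge by darkness: print expected tab corner pixels and diff vs before
b=pickle.load(open("w5.pkl","rb"))[1]["color"].astype(int);d=np.abs(t["color"].astype(int)-b).sum(2)>60
for th in np.arange(0.9,1.75,.1):
    # sample along the free edge line just inside vs just outside, far from the fingers (y -.09..-.04)
    def smp(r): return np.mean([t["color"][int(v+.5),int(u+.5)].mean() for u,v in[proj(t,mw(m,(.08-r*np.cos(th),y,.07+r*np.sin(th)))) for y in np.linspace(-.095,-.035,12)]])
    print(round(th,2),round(smp(.152),1),round(smp(.166),1))
E
```

```text
time_s: 10.38
position: [0.576, 0.1222, 0.1865]
tool_rot: [[0.207, 0.978, 0.001], [0.978, -0.207, -0.0], [0.0, 0.001, -1.0]]
ft_force: [1.8, -1.7, 0.4]
grip_width: -0.0
gripper_force: 0.9
0.9 116.5 121.9
1.0 116.1 123.5
1.1 113.8 119.4
1.2 103.6 105.4
1.3 62.7 81.1
1.4 56.7 79.9
1.5 56.3 56.7
1.6 58.1 57.8
1.7 63.4 63.4
```

```bash
python3 -m handwheel '-1.4 0.3 -0.5 0 0 0 0;-2.6 0.6 -1.1 0 0 0 0;-3.9 0.8 -1.7 0 0 0 0;-5.1 1.1 -2.5 0 0 0 0;-6.3 1.3 -3.4 0 0 0 0;-7.2 1.6 -4.4 0 0 0 0;-8.1 1.7 -5.5 0 0 0 0;-8.1 1.7 -5.5 0 0 0 0'
python3 - <<'E'
from rig import get_image
from h import *
import pickle
t=get_image("scene")
m=[.518,.135,-.2114]
for th in np.arange(0.1,1.4,.1):
    def smp(r): return np.mean([t["color"][int(v+.5),int(u+.5)].mean() for u,v in[proj(t,mw(m,(.08-r*np.cos(th)+.006*np.sin(th),y,.07+r*np.sin(th)+.006*np.cos(th)))) for y in np.linspace(-.095,-.035,12)]])
    print(round(th,2),round(smp(.152),1),round(smp(.166),1))
E
```

```text
time_s: 11.1
position: [0.4928, 0.1396, 0.1295]
tool_rot: [[0.207, 0.978, -0.005], [0.978, -0.207, 0.0], [-0.001, -0.005, -1.0]]
ft_force: [0.1, 0.5, 0.0]
grip_width: 0.0003
gripper_force: 0.0
0.1 106.1 112.6
0.2 100.1 106.8
0.3 95.3 75.1
0.4 86.2 72.2
0.5 78.6 113.5
0.6 74.0 121.0
0.7 73.9 114.8
0.8 74.0 110.2
0.9 70.0 107.8
1.0 67.1 91.7
1.1 57.3 65.1
1.2 68.7 49.2
1.3 98.1 76.8
```

```bash
python3 -m handwheel '-0.7 0.1 -1.1 0 0 0 0;-1.3 0.3 -2.3 0 0 0 0;-1.9 0.4 -3.7 0 0 0 0;-2.3 0.5 -5.0 0 0 0 0;-2.5 0.5 -5.7 0 0 0 0;-2.6 0.6 -6.4 0 0 0 0;-2.7 0.6 -7.0 0 0 0 0'
```

```text
time_s: 11.73
position: [0.4688, 0.1453, 0.0611]
tool_rot: [[0.207, 0.978, 0.001], [0.978, -0.207, 0.0], [0.0, 0.001, -1.0]]
ft_force: [0.3, 0.7, 0.9]
grip_width: -0.0006
gripper_force: 0.5
```

```bash
python3 -m handwheel '0 0 -0.3 0 0 0 0;0 0 -0.6 0 0 0 0;0 0 -0.6 0 0 0 0'
```

```text
time_s: 11.98
position: [0.4684, 0.1452, 0.0549]
tool_rot: [[0.207, 0.978, -0.0], [0.978, -0.207, -0.0], [-0.0, -0.0, -1.0]]
ft_force: [0.5, -0.9, 0.1]
grip_width: -0.0001
gripper_force: 0.0
```

```bash
python3 -m handwheel '0 0 -0.3 0 0 0 0;0 0 -0.5 0 0 0 0'; python3 -m handwheel '0 0 -0.2 0 0 0 0;0 0 -0.4 0 0 0 0';python3 - <<'E'
from rig import get_image
from h import *
import cv2
t=get_image("scene");g=get_image("top")
m=[.518,.135,-.2114]
for th in np.arange(-0.1,.9,.05):
    def smp(r,c,t=t): return round(np.mean([t["color"][int(v+.5),int(u+.5)].mean() for u,v in[proj(t,mw(m,(.08-r*np.cos(th)+c*np.sin(th),y,.07+r*np.sin(th)+c*np.cos(th)))) for y in np.linspace(-.095,-.035,12)]]))
    print(round(th,2),[smp(r,.006) for r in(.145,.152,.158,.163,.168,.175)])
E
```

```text
time_s: 12.15
position: [0.4685, 0.1452, 0.0502]
tool_rot: [[0.207, 0.978, 0.001], [0.978, -0.207, 0.0], [0.0, 0.001, -1.0]]
ft_force: [-0.8, 0.9, -0.6]
grip_width: 0.0001
gripper_force: 0.4
time_s: 12.32
position: [0.4686, 0.1453, 0.0475]
tool_rot: [[0.207, 0.978, 0.001], [0.978, -0.207, 0.0], [0.0, 0.001, -1.0]]
ft_force: [-10.7, -1.5, 40.6]
grip_width: 0.0003
gripper_force: 20.5
-0.1 [73, 74, 74, 74, 76, 88]
-0.05 [76, 77, 76, 82, 98, 111]
0.0 [78, 79, 89, 107, 112, 115]
0.05 [79, 93, 111, 110, 112, 117]
0.1 [90, 109, 108, 112, 117, 120]
0.15 [106, 107, 112, 117, 119, 107]
0.2 [107, 108, 116, 119, 114, 82]
0.25 [111, 115, 119, 114, 91, 88]
0.3 [115, 117, 116, 97, 96, 92]
0.35 [119, 118, 108, 100, 97, 114]
0.4 [114, 116, 104, 106, 105, 121]
0.45 [113, 107, 104, 104, 118, 118]
0.5 [109, 100, 101, 104, 112, 110]
0.55 [102, 93, 98, 100, 106, 99]
0.6 [89, 85, 93, 93, 97, 92]
0.65 [82, 78, 86, 87, 86, 84]
0.7 [74, 75, 76, 78, 74, 75]
0.75 [62, 62, 70, 70, 67, 68]
0.8 [55, 55, 59, 66, 59, 58]
0.85 [47, 46, 52, 59, 46, 47]
```

The cover is down on its rim. There was a hard stop at about 40 N, and the image places its free edge at 0 rad. The stop also gives the real tip offset, about 28.5 mm above the reported TCP. Now I go to the lever.

```bash
python3 -m handwheel '0 0 2 0 0 0 0;0 0 6 0 0 0 0;0 0 11 0 0 0 0;0.2 4 11 0 0 0 0;0.4 8 11 0 0 0 0;0.6 12 11 0 0 0 0;0.8 16 11 0 0 0 0;0.9 17.2 11 0 0 0 0'; python3 -m handwheel '0 0 0 0 0 0 0;0 0 0 0 0 0 0;0 0 -1.5 0 0 0 0;0 0 -2.9 0 0 0 0;0 0 -2.9 0 0 0 0'
python3 - <<'E'
from rig import get_image,status
from h import *
import pickle
print(status.observe()["position"])
t=get_image("scene");g=get_image("top");pickle.dump((t,g),open("w7.pkl","wb"))
m=[.518,.135,-.2114]
for th in (-.05,0.,.05,.1):
    print(round(th,2),[round(np.mean([t["color"][int(v+.5),int(u+.5)].mean() for u,v in[proj(t,mw(m,(.08-r*np.cos(th)+.006*np.sin(th),y,.07+r*np.sin(th)+.006*np.cos(th)))) for y in np.linspace(-.095,-.035,12)]])) for r in(.145,.152,.158,.163,.168,.175)])
# pad blob in the first top picture, plane z=.143
c=pickle.load(open("im0.pkl","rb"))["top"];k=c["color"][185:206,172:198].max(2)
mk=(k<60).astype(np.uint8);n,l,st,ce=cv2.connectedComponentsWithStats(mk);i=1+st[1:,4].argmax();print(st[i],ray(c,ce[i]+[172,185],.14),mw(m,(-.072,.17,.143)))
E
```

```text
time_s: 13.08
position: [0.4766, 0.3216, 0.1559]
tool_rot: [[0.204, 0.979, 0.0], [0.979, -0.204, 0.001], [0.001, 0.0, -1.0]]
ft_force: [-0.6, -0.2, -0.4]
grip_width: 0.0002
gripper_force: 0.0
time_s: 13.5
position: [0.4762, 0.3151, 0.1249]
tool_rot: [[0.209, 0.978, -0.004], [0.978, -0.209, -0.002], [-0.003, -0.004, -1.0]]
ft_force: [-0.3, 0.0, -0.6]
grip_width: -0.0001
gripper_force: 0.0
[0.47622176 0.31513599 0.12491533]
-0.05 [116, 117, 117, 121, 109, 100]
0.0 [123, 123, 123, 98, 100, 108]
0.05 [123, 120, 98, 106, 108, 116]
0.1 [123, 107, 110, 117, 118, 111]
[  5   5  15  15 172] [0.47780702 0.31887142 0.14      ] [0.48327378 0.31632316 0.143     ]
```

The cover is shut, with its edge still at r = 160 mm and 0 rad. Pressing in steps.

```bash
python3 -m handwheel '0 0.2 -0.5 0 0 0 0;0 0.2 -1 0 0 0 0;0 0.2 -1.4 0 0 0 0;0 0.2 -1.8 0 0 0 0;0 0.2 -2.1 0 0 0 0;0 0.2 -2.1 0 0 0 0'; python3 -m handwheel '0 0 -0.5 0 0 0 0;0 0 -1.0 0 0 0 0;0 0 -1.5 0 0 0 0;0 0 -1.5 0 0 0 0'; python3 -m handwheel '0 0 -0.3 0 0 0 0;0 0 -0.6 0 0 0 0;0 0 -0.8 0 0 0 0;0 0 -0.8 0 0 0 0;0 0 -0.8 0 0 0 0'
```

```text
time_s: 14.1
position: [0.477, 0.3193, 0.1058]
tool_rot: [[0.207, 0.978, -0.0], [0.978, -0.207, 0.0], [-0.0, -0.0, -1.0]]
ft_force: [0.1, -0.1, 3.2]
grip_width: -0.0
gripper_force: 1.7
time_s: 14.43
position: [0.4769, 0.3194, 0.0904]
tool_rot: [[0.207, 0.978, -0.001], [0.978, -0.207, 0.0], [-0.0, -0.001, -1.0]]
ft_force: [-1.7, 1.2, 4.3]
grip_width: -0.0002
gripper_force: 2.5
time_s: 14.85
position: [0.4768, 0.3194, 0.0833]
tool_rot: [[0.207, 0.978, -0.001], [0.978, -0.207, 0.0], [0.0, -0.001, -1.0]]
ft_force: [-4.8, 2.4, 5.7]
grip_width: -0.0001
gripper_force: 2.9
```

```bash
for i in 1; do python3 -m handwheel '0 0 -0.2 0 0 0 0;0 0 -0.3 0 0 0 0;0 0 -0.3 0 0 0 0;0 0 -0.3 0 0 0 0;0 0 -0.3 0 0 0 0;0 0 -0.3 0 0 0 0;0 0 -0.3 0 0 0 0;0 0 -0.3 0 0 0 0'; done
python3 - <<'E'
from rig import get_image,status
from h import *
import pickle
f=[]
for i in range(8):
    t=get_image("scene"); f.append(status.observe()["ft_force"])
print(np.mean(f,0),np.std(f,0),status.observe()["position"])
# lever angle: dark rubber pad centroid in scene image vs the projected pad
k=t["color"]; m=[.518,.135,-.2114]
for th in(0,.1,.2,.3,.4,.5):
    a=.3-th; ps=[]
    for s in np.linspace(.0975,.1425,10):
        for y in(.155,.16,.18,.185):
            p=(.04-s*np.cos(a)+.008*np.sin(a),y,.1+s*np.sin(a)+.008*np.cos(a)); ps.append(proj(t,mw(m,p)))
    v=[k[int(b+.5),int(c+.5)].max() for c,b in ps]; print(th,np.mean(ps,0).round(1),np.mean(v).round(0),np.mean(np.array(v)<55))
g=get_image("top");print([g["color"][int(v+.5),int(u+.5)].tolist() for u,v in[proj(g,mw(m,(x,0.05,.076))) for x in(-.05,0,.05)]])
E
```

```text
time_s: 15.52
position: [0.4769, 0.3194, 0.0805]
tool_rot: [[0.207, 0.978, -0.0], [0.978, -0.207, 0.0], [0.0, -0.0, -1.0]]
ft_force: [-3.0, 0.5, 6.4]
grip_width: -0.0002
gripper_force: 3.1
[-3.42157199  1.14087727  6.27205022] [0.52048023 0.51667541 0.3673126 ] [0.47687942 0.31940696 0.08048362]
0 [386.2 127.7] 77.0 0.5
0.1 [385.  130.1] 78.0 0.525
0.2 [384.  132.8] 81.0 0.35
0.3 [383.3 135.5] 54.0 0.725
0.4 [382.8 138.4] 64.0 0.625
0.5 [382.6 141.3] 87.0 0.4
[[149, 146, 129], [152, 149, 132], [152, 149, 132]]
```

The force (6.3 N vertical, about 7.2 N in all), the tip height (109 mm) and the image match (best at 0.3 rad) all say the lever is level. Now I hold it.

```bash
R='x'; python3 -m handwheel '0 0 0 0 0 0 0;0 0 0 0 0 0 0;0 0 0 0 0 0 0;0 0 0 0 0 0 0;0 0 0 0 0 0 0;0 0 0 0 0 0 0;0 0 0 0 0 0 0;0 0 0 0 0 0 0'|head -1; python3 -m handwheel '0 0 0 0 0 0 0;0 0 0 0 0 0 0;0 0 0 0 0 0 0;0 0 0 0 0 0 0;0 0 0 0 0 0 0;0 0 0 0 0 0 0;0 0 0 0 0 0 0;0 0 0 0 0 0 0'|head -1; python3 -m handwheel '0 0 0 0 0 0 0;0 0 0 0 0 0 0;0 0 0 0 0 0 0;0 0 0 0 0 0 0;0 0 0 0 0 0 0;0 0 0 0 0 0 0;0 0 0 0 0 0 0;0 0 0 0 0 0 0'|head -1; python3 -m handwheel '0 0 0 0 0 0 0;0 0 0 0 0 0 0;0 0 0 0 0 0 0;0 0 0 0 0 0 0;0 0 0 0 0 0 0;0 0 0 0 0 0 0;0 0 0 0 0 0 0;0 0 0 0 0 0 0'; python3 -m handwheel '0 0 0 0 0 0 0;0 0 0 0 0 0 0;0 0 0 0 0 0 0;0 0 0 0 0 0 0;0 0 0 0 0 0 0;0 0 0 0 0 0 0;0 0 0 0 0 0 0;0 0 0 0 0 0 0' && python3 -c "
from rig import env,status
print(status.observe()['ft_force'],status.observe()['position']); print(env.close_job())"
```

```text
time_s: 16.63
time_s: 17.3
time_s: 17.97
time_s: 18.63
position: [0.4769, 0.3194, 0.0805]
tool_rot: [[0.207, 0.978, -0.0], [0.978, -0.207, 0.0], [0.0, -0.0, -1.0]]
ft_force: [-3.5, 1.5, 5.9]
grip_width: -0.0005
gripper_force: 3.1
time_s: 19.3
position: [0.4769, 0.3194, 0.0805]
tool_rot: [[0.207, 0.978, -0.0], [0.978, -0.207, 0.0], [0.0, -0.0, -1.0]]
ft_force: [-3.4, 1.7, 5.9]
grip_width: 0.0004
gripper_force: 3.1
[-3.40959367  1.66987405  5.93674241] [0.47689266 0.31943551 0.08051811]
the job is handed in; nothing more can be done
None
```

Job handed in at about 19 s, no verdict returned: by my measurements the tube was seated, the cover shut (pushed to about 40 N against its stop) and the lever held level for over 3 s and still pressed at hand-in; the first grasp closed above the tube and was redone.

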